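Stand the recipe card up and hold the clip open round its edge

TASK

Take the tall recipe card out of the recipe box, stand it fully down in the slot of the wooden card stand, about in the middle, and let go of it. Then pick up the blue spring clip by its handles, squeeze it wide open and hold it gaping round either upright side edge of the card, one jaw in front and one behind, reaching well past the edge but not pressing on the card, so that I can slip the shopping list in. Finish while holding it open there; never shove or nip the card with it, and leave the spice jar, salt shaker, tomato and garlic alone.

Things in the scene. Friction and masses are not known exactly. Their poses are not given: they have to be found in the camera images.
- card: recipe card: stiff white board 90 mm wide, 140 mm tall, 5 mm thick, with a wooden strip 10 mm thick and 20 mm high along its top (pinch it there); origin at the middle of its lower edge, z up the card, y along its width, x its normal (printed side -x). 0.06 kg. Starts about upright in the box's front pocket; draw it straight up.
- card_top (a point): centre of the card's wooden top strip, 130 mm above the card's lower edge; axes as the card
- card_left_edge (a point): point on the card's side edge at +y of the card, 75 mm above its lower edge; axes as the card
- card_right_edge (a point): point on the card's side edge at -y of the card, 75 mm above its lower edge; axes as the card
- card_stand: light wooden block fixed to the worktop, 60 mm (x) by 112 mm (y) by 34 mm high, origin at the centre of its underside; a slot runs along its y through the middle, open at both ends and at the top, 7 mm wide with a mouth flared to 15 mm in the topmost 4 mm; slot floor 14 mm above the worktop
- slot (a point): middle of the slot's floor in the card stand; axes as the stand (slot along y)
- recipe_box: open grey-green tin box fixed to the worktop, 92 mm (x) by 116 mm (y) by 60 mm high; origin at the centre of its underside. The tall card stands in a pocket 7 mm wide along its -x side, pocket floor 6 mm above the worktop; the other, short index cards in it stay and reach 85 mm high
- clip: blue spring clip like a big clothes peg lying on its side, 100 mm long, 28 mm high, 0.08 kg; origin on its pivot at its underside, x towards the jaws, z up along the pivot. Jaws and handles swing in its x-y plane. Jaws end 54 mm ahead of the pivot, handles 45 mm behind. Wide open, the jaw gap is 25 mm at the tips, 20 mm or more within 20 mm of them
- clip_handles (a point): point midway between the two handles of the shut clip, 34 mm behind the pivot, 14 mm up: the place to squeeze; axes as the clip. Handles here measure 43 mm over their outsides when shut (splayed), 22 mm and parallel when wide open
- clip_spread (a joint): how far the clip is squeezed open: 0 shut, 0.5 rad fully open against a stop. Its spring shuts it: squeezing at the grip point takes about 6 N to start and 10 to 11 N to hold fully open.
- jaw_tip_a (a point): inner face of the jaw tip at the clip's +y side, half-way up, 50 mm ahead of the pivot
- jaw_tip_b (a point): inner face of the other jaw's tip, half-way up, 50 mm ahead of the pivot
- spice_jar: small glass spice jar with a yellow cap, 42 mm wide, 96 mm tall; origin at its underside; a bystander
- salt: salt shaker, 44 mm wide, 90 mm tall; origin at its underside; a bystander
- tomato: tomato, 70 mm; origin at its underside; a bystander
- garlic: garlic bulb, 60 mm; origin at its underside; a bystander
Things that resemble listed ones, but are neither listed nor needed, are in the scene too. What is shaped like the card_stand but purple is not meant.

How it is judged (in metres and radians):
On the way, in this order (a step that is already met when the one before it is completed fails the run):
1. the card stands in the slot of the stand, let go (z of card in the frame of slot between -0.004 and 0.004 m and y of card in the frame of slot between -0.03 and 0.03 m and x of card in the frame of slot between -0.006 and 0.006 m and angle between card's own z axis and vertical below 0.15 rad and contact force between the fingers and card below 0.3 N and linear speed of card below 0.02 m/s), for 0.2 s.
2. the clip is held off the worktop, squeezed open (value of joint clip_spread above 0.3 rad and height (world z) of clip above 0.02 m and contact force between the fingers and clip above 1 N), for 0.2 s.
At the end, for the whole second after the job is handed in: Card down in the slot (4 mm), within 30 mm of its middle, leaning under 0.15 rad, let go. Clip in the fingers, open over 0.3 rad, off the stand, still; a jaw tip on each side of the card, each 8 mm or more in from a side edge, 35 to 138 mm up the card; under 1 N on the card (z of card in the frame of slot between -0.004 and 0.004 m and y of card in the frame of slot between -0.03 and 0.03 m and x of card in the frame of slot between -0.006 and 0.006 m and angle between card's own z axis and vertical below 0.15 rad and contact force between the fingers and card below 0.3 N and value of joint clip_spread above 0.3 rad and contact force between the fingers and clip above 1 N and contact force between clip and card below 1 N and contact force between clip and card_stand below 0.3 N and linear speed of clip below 0.02 m/s and y of jaw_tip_a in the frame of card between -0.037 and 0.037 m and z of jaw_tip_a in the frame of card between 0.035 and 0.138 m and y of jaw_tip_b in the frame of card between -0.037 and 0.037 m and z of jaw_tip_b in the frame of card between 0.035 and 0.138 m and ((x of jaw_tip_a in the frame of card above 0.0025 m and x of jaw_tip_b in the frame of card below -0.0025 m) or (x of jaw_tip_b in the frame of card above 0.0025 m and x of jaw_tip_a in the frame of card below -0.0025 m))); the arm keeps its last pose, push and grip.
It fails at once if the clip shoves or nips the card (over 5 N) (contact force between clip and card above 5 N).
It fails at once if a bystander is moved more than 30 mm (distance of any of spice_jar, salt, tomato, garlic from where it was at the start of the episode above 0.03 m).
It also fails if it takes over 58 s, if anything falls off the work surface, if the arm or the gripper's body presses on something with over 40 N, if the wrist force passes 120 N, or if a joint passes its speed limit or range.

ROBOT

A 7-joint arm with a two-finger parallel gripper is mounted at the origin on a cart in front of the work surface, level with it; the furniture and walls round the work are solid. World frame = base frame: x ahead of the robot, y to its left, z up, the work surface at z = 0. Lengths are in mm, angles in rad, forces in N, time in s.
With the tool pointing down it reaches from about 400 to 875 mm from the base axis. Payload 4.4 kg.
Tool frame: the origin (TCP) lies midway between the tips of the shut fingers; the grasp point (between the pads) lies 19 mm behind it; z points along the fingers, y is the line along which they close (so a half turn about z gives the same grasp; the last joint's range is limited). The gripper opens to 85 mm and grips with 20 to 120 N. Pads are 22 mm wide; open, the fingers measure 114 mm over their backs; the gripper's body (76 mm by 85 mm) begins 54 mm behind the grasp point. The pads swing forward as they close: fully open they stand 13 mm farther back than shut.
Start: joints at [-1.231, 0.628, 0.038, 1.517, -0.027, 0.996, -0.02], TCP at [256.568, 597.236, 231.313] pointing down, gripper open.
Joint ranges: [-3.06, 3.06], [-0.37, 2.12], [-1.25, 1.32], [0.18, 2.47], [-1.1, 4.24], [0.23, 1.98], [-2.94, 2.94]. Speed limits (rad/s): [2.57, 2.57, 3.14, 3.14, 3.14, 3.14, 3.14].

INTERFACE

Orientations are given as [roll, pitch, yaw] about the fixed x, y, z axes, in that order (R = Rz(yaw) Ry(pitch) Rx(roll)).
In Python, from cell import read_state, get_image, finish_job gives the robot as it stands.
- The arm moves only by the tool send_rows, never from a script. Its argument "series" is a list of rows, each an object of numbers: "ax", "ay", "az": the turn, a rotation vector about the tool's x, y, z in rad; "dx", "dy", "dz": the shift along the tool's x, y, z in cm; "hand": the closure, from 0 (fully open) to 1 (shut). In form: [{"ax": .., "ay": .., "az": .., "dx": .., "dy": .., "dz": .., "hand": ..}, ...]. A call has 1 to 10 rows; each row is the pose to reach, as a shift and turn from the pose commanded when the call began, along the tool's axes at that moment; what a row does not reach only later rows make up. A row lasts 1/10 s, in which the tool goes at most 50 mm and 8.59 degrees, less where a joint would pass 70% of its speed; a pose out of reach is approached as far as the arm can. A call with a gripper value outside its range is refused whole. The fingers move at their own pace and stop on an object; the grip force is fixed at half the most. Time passes only in rows, so rows that repeat a pose let the fingers close. It gives the time, the measured TCP pose, the force, the opening and the grip force at its end, in the units of the state.
- read_state(): the state, without advancing time (a new reading comes with each control period).
- get_image(name): name is "side" or "top" or "wrist"; returns a dict with "pixels" (400x640x3 uint8, red, green, blue), "mtx" (3x3 intrinsics, pixels), "R" (3x3) and "t" (3): a world point X has camera coordinates R X + t. Camera axes: x right, y down, z forward; pixel columns grow to the right and rows downward; lengths in mm; the calibration is good to about 2 mm. A picture is of the moment at which its call begins. There is no depth.
- finish_job(): hands the job in; it is judged then, once.
The state is a dict: "clock": time; "qpos": joint angles; "qd": joint speeds; "tau": joint torques, N m; "eef_pos": TCP position; "tool_rot": TCP orientation; "force": force on the tool from outside, world axes, zero at the start; "torque": the same for the moment, N m; "width": finger opening in mm; "gripper_force": force on a finger pad.
Only numpy, scipy, OpenCV 4.12 (cv2) and the standard library are available. Lean on these libraries where they do the work, as an engineer would, in place of code of your own. Each camera call takes 0.05 s, during which the arm holds its last target. There are 200 camera calls.

## Working session

There is one attempt and no reset: what is moved stays moved. The work goes in short steps, Python scripts to look and compute and a tool call to move; the robot and the scene stay as the last step left them, time stands still between calls to the robot, and variables do not carry over. Pictures are saved under pics/ and viewed, at most 10 in all, crops included, and the job is handed in when it is done.

Besides the shell and the picture viewer there is one more tool, called after "Emit:" by a JSON object that holds its "op" and its "data". send_rows: Moves the arm, as the interface text tells. Its arguments: {"type":"object","properties":{"series":{"type":"array","items":{"type":"object","properties":{"ax":{"type":"number"},"ay":{"type":"number"},"az":{"type":"number"},"dx":{"type":"number"},"dy":{"type":"number"},"dz":{"type":"number"},"hand":{"type":"number"}}}}},"required":["series"]}

```bash
mkdir -p pics; ls
python3 - <<'E'
from cell import *
import cv2,numpy as np
s=read_state();print({k:np.round(v,3).tolist() for k,v in s.items()})
for n in ["side","top"]:
    im=get_image(n);cv2.imwrite(f"pics/{n}0.png",im["pixels"][:,:,::-1])
    print(n,im["mtx"].tolist(),np.round(im["R"],4).tolist(),np.round(im["t"],1).tolist())
E
```

```text
pics
{'clock': 0.0, 'qpos': [-1.231, 0.629, 0.038, 1.518, -0.027, 0.996, -0.02], 'qd': [-0.0, 0.001, -0.001, -0.0, 0.0, 0.001, 0.0], 'tau': [0.0, -56.341, 1.227, -19.344, 0.011, 0.011, -0.0], 'eef_pos': [256.305, 596.685, 230.4], 'tool_rot': [-3.14, 0.0, 2.736], 'force': [-0.883, -0.79, -0.165], 'torque': [-0.024, 0.007, -0.057], 'gripper_force': 0.0, 'width': 85.539}
side [[509.15587472075777, 0.0, 311.25375195309215], [0.0, 509.15587472075777, 199.92360037194535], [0.0, 0.0, 1.0]] [[0.6596, -0.7515, -0.0075], [-0.6384, -0.5551, -0.5332], [0.3966, 0.3565, -0.846]] [-405.6, 437.1, 987.0]
top [[498.58696521299385, 0.0, 323.134474230331], [0.0, 498.58696521299385, 200.43225643976498], [0.0, 0.0, 1.0]] [[-0.0113, -0.9997, -0.0232], [-0.9916, 0.0142, -0.1288], [0.1291, 0.0215, -0.9914]] [0.8, 621.6, 988.1]
```

View pics/side0.png

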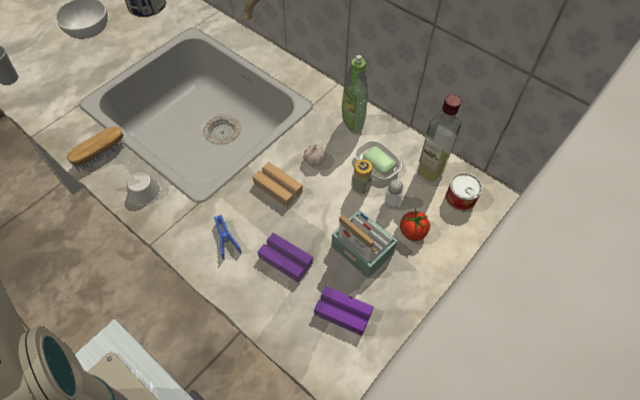

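View pics/top0.png

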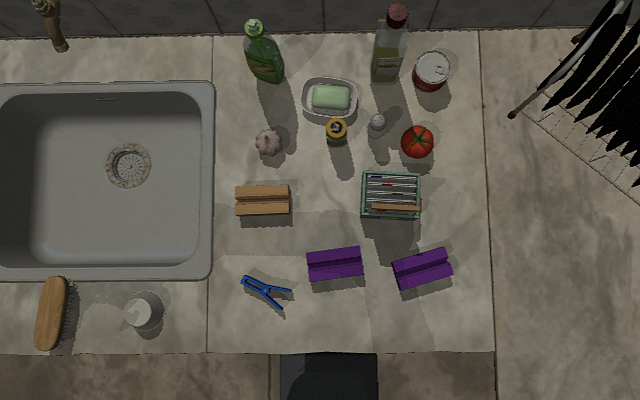

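The top view shows the wooden stand at (263,200), the box at (390,195) with the card's strip at (395,207), and the clip's pivot at (265,291) with its jaws towards the left. The side view shows the stand at (278,184), the strip at (357,230) and the clip at (224,236).

```bash
cat > h.py <<'E'
from cell import *
import cv2,numpy as np
def ray(im,uv,z):
    R,t,K=np.array(im["R"]),np.array(im["t"]),np.array(im["mtx"])
    uv=np.atleast_2d(np.asarray(uv,float)); d=np.c_[uv,np.ones(len(uv))]@np.linalg.inv(K).T@R
    c=-R.T@t; return (c+d*((z-c[2])/d[:,2])[:,None])[:,:2]
def proj(im,X):
    p=(np.atleast_2d(X)@np.array(im["R"]).T+im["t"])@np.array(im["mtx"]).T; return p[:,:2]/p[:,2:]
def mask(im,lo,hi,box):
    m=cv2.inRange(cv2.cvtColor(im["pixels"],cv2.COLOR_RGB2HSV),lo,hi); o=np.zeros_like(m)
    u0,v0,u1,v1=box;o[v0:v1,u0:u1]=m[v0:v1,u0:u1];return o
def rects(im,m,z,amin=30):
    for c in cv2.findContours(m,cv2.RETR_EXTERNAL,cv2.CHAIN_APPROX_NONE)[0]:
        if cv2.contourArea(c)<amin: continue
        w=ray(im,c[:,0],z); (x,y),(a,b),th=cv2.minAreaRect(w.astype(np.float32))
        if a<b: a,b,th=b,a,th+90
        print("ctr %.1f %.1f  size %.1f %.1f  long axis deg %.1f"%(x,y,a,b,th),"px",c[:,0].mean(0).round(1))
E
python3 - <<'E'
from h import *
W=((8,90,90),(22,255,255))
t=get_image("top");s=get_image("side")
for n,im,z,b in [("stand top",t,34,(225,175,300,225)),("stand side",s,34,(245,155,310,210))]:
    print(n);rects(im,mask(im,*W,b),z)
for n,im,b in [("strip top",t,(360,195,425,215)),("strip side",s,(335,210,380,250))]:
    print(n);rects(im,mask(im,*W,b),146)
B=((105,120,50),(125,255,255))
for n,im,b in [("clip top",t,(230,265,305,320)),("clip side",s,(200,200,255,270))]:
    m=mask(im,*B,b);print(n,m.sum()/255);rects(im,m,28)
    x,y,w,h=b[0],b[1],b[2]-b[0],b[3]-b[1]
    cv2.imwrite("pics/c_%s.png"%n[-3:],cv2.resize(im["pixels"][y:y+h,x:x+w,::-1],None,fx=5,fy=5))
a,b=[cv2.resize(i["pixels"][v:v+100,u:u+130,::-1],None,fx=6,fy=6,interpolation=2) [:300] if 0 else cv2.resize(i["pixels"][v:v+70,u:u+100,::-1],None,fx=5,fy=5,interpolation=2) for i,u,v in [(t,225,258),(t,345,160)]]
c=cv2.resize(s["pixels"][195:265,185:285,::-1],None,fx=4,fy=4); d=cv2.resize(s["pixels"][205:275,315,::-1] if 0 else s["pixels"][205:275,310:410,::-1],None,fx=4,fy=4)
a=cv2.resize(a,(400,280));b=cv2.resize(b,(400,280))
cv2.imwrite("pics/crops.png",np.vstack([np.hstack([a,b]),np.hstack([c,d])]))
E
```

```text
stand top
ctr 610.2 121.1  size 110.8 25.5  long axis deg 91.5 px [262.  207.2]
ctr 645.5 121.7  size 110.8 21.2  long axis deg 91.5 px [261.2 190.4]
stand side
ctr 620.2 114.8  size 122.7 70.0  long axis deg 91.2 px [277.5 185.6]
strip top
ctr 594.7 -142.3  size 86.6 8.8  long axis deg 85.9 px [395.5 206.5]
strip side
ctr 590.9 -142.8  size 89.6 15.8  long axis deg 86.2 px [356.4 230.1]
clip top 353.0
ctr 443.3 116.3  size 100.3 45.8  long axis deg 62.8 px [267.  290.2]
clip side 179.0
ctr 439.7 116.0  size 99.2 42.3  long axis deg 64.4 px [224.2 235.7]
```

View pics/crops.png

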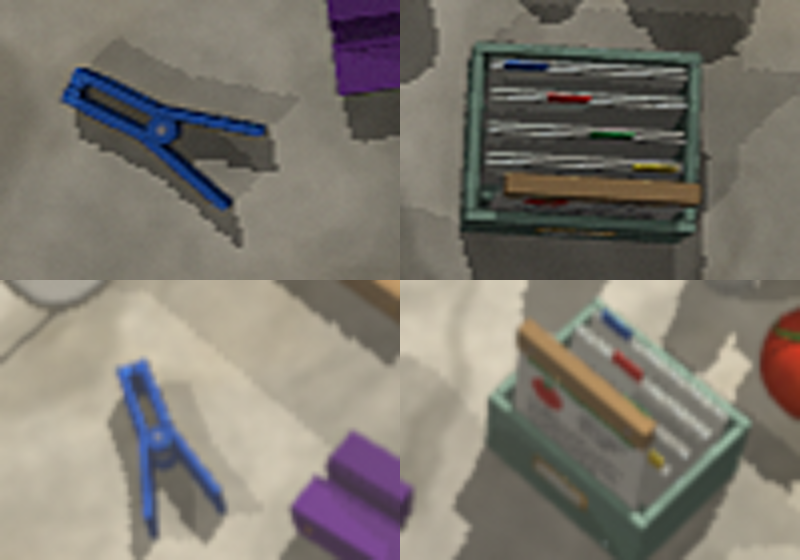

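The crops show the clip shut, with its jaws up-left (ring at about (265,291) in the top view). The card's strip sticks out above the front of the box.

```bash
cat >> h.py <<'E'
def go(x,y,z,yaw):
    s=read_state();p=np.array(s["eef_pos"]);r=s["tool_rot"]
    from scipy.spatial.transform import Rotation as Ro
    R=Ro.from_euler("xyz",r);T=Ro.from_euler("xyz",[np.pi,0,yaw])
    print("d cm",np.round(R.inv().apply(np.array([x,y,z])-p)/10,2),"a",np.round((R.inv()*T).as_rotvec(),3),"at",np.round(p,1),np.round(r,3),"t",round(s["clock"],2))
E
python3 -c "
from h import *
go(560,-142,260,np.radians(86)); go(560,-142,260,np.radians(-94))"
```

```text
d cm [-57.06 -55.91  -2.86] a [-1.000e-03  1.000e-03  1.235e+00] at [256.4 596.9 230.7] [-3.14   0.     2.736] t 0.2
d cm [-57.06 -55.91  -2.86] a [-1.000e-03 -1.000e-03 -1.907e+00] at [256.4 596.9 230.7] [-3.14   0.     2.736] t 0.2
```

Emit:
{"op": "send_rows", "data": {"series": [{"dx": -2,"dy": -2,"dz": -0.3,"az": 0.06},{"dx": -5,"dy": -4.9,"dz": -0.6,"az": 0.12},{"dx": -8,"dy": -7.8,"dz": -1,"az": 0.18},{"dx": -11,"dy": -10.8,"dz": -1.4,"az": 0.24},{"dx": -14,"dy": -13.7,"dz": -1.8,"az": 0.3},{"dx": -17,"dy": -16.7,"dz": -2,"az": 0.36},{"dx": -20,"dy": -19.6,"dz": -2.3,"az": 0.42},{"dx": -23,"dy": -22.5,"dz": -2.6,"az": 0.48},{"dx": -26,"dy": -25.5,"dz": -2.9,"az": 0.54},{"dx": -29,"dy": -28.4,"dz": -2.9,"az": 0.6}]}}

```text
invalid input at $.series[0]: expected keys ax, ay, az, dx, dy, dz, hand
```

```bash
python3 -c "
from h import *
go(560,-142,260,np.radians(86))"
```

```text
d cm [-57.06 -55.91  -2.86] a [-1.000e-03  1.000e-03  1.235e+00] at [256.4 596.9 230.7] [-3.14   0.     2.736] t 0.2
```

Emit:
{"op": "send_rows", "data": {"series": [{"dx": -2,"dy": -2,"dz": -0.3,"ax": 0,"ay": 0,"az": 0.06,"hand": 0},{"dx": -5,"dy": -4.9,"dz": -0.6,"ax": 0,"ay": 0,"az": 0.12,"hand": 0},{"dx": -8,"dy": -7.8,"dz": -1,"ax": 0,"ay": 0,"az": 0.18,"hand": 0},{"dx": -11,"dy": -10.8,"dz": -1.4,"ax": 0,"ay": 0,"az": 0.24,"hand": 0},{"dx": -14,"dy": -13.7,"dz": -1.8,"ax": 0,"ay": 0,"az": 0.3,"hand": 0},{"dx": -17,"dy": -16.7,"dz": -2,"ax": 0,"ay": 0,"az": 0.36,"hand": 0},{"dx": -20,"dy": -19.6,"dz": -2.3,"ax": 0,"ay": 0,"az": 0.42,"hand": 0},{"dx": -23,"dy": -22.5,"dz": -2.6,"ax": 0,"ay": 0,"az": 0.48,"hand": 0},{"dx": -26,"dy": -25.5,"dz": -2.9,"ax": 0,"ay": 0,"az": 0.54,"hand": 0},{"dx": -29,"dy": -28.4,"dz": -2.9,"ax": 0,"ay": 0,"az": 0.6,"hand": 0}]}}

```text
clock: 1.2
eef_pos: [411.4, 220.2, 260.7]
tool_rot: [3.141, -0.0, 2.133]
force: [0.7, 0.5, -0.3]
width: 85.3
gripper_force: 0.0
```

```bash
python3 -c "
from h import *
go(560,-142,260,np.radians(86))"
```

```text
d cm [-38.57  -6.76   0.06] a [ 0.001 -0.     0.632] at [411.4 220.2 260.7] [ 3.141 -0.     2.133] t 1.2
```

Emit:
{"op": "send_rows", "data": {"series": [{"dx": -4,"dy": -0.7,"dz": 0,"ax": 0,"ay": 0,"az": 0.07,"hand": 0},{"dx": -8,"dy": -1.4,"dz": 0,"ax": 0,"ay": 0,"az": 0.14,"hand": 0},{"dx": -12,"dy": -2.1,"dz": 0,"ax": 0,"ay": 0,"az": 0.21,"hand": 0},{"dx": -16,"dy": -2.8,"dz": 0,"ax": 0,"ay": 0,"az": 0.28,"hand": 0},{"dx": -20,"dy": -3.5,"dz": 0,"ax": 0,"ay": 0,"az": 0.35,"hand": 0},{"dx": -24,"dy": -4.2,"dz": 0,"ax": 0,"ay": 0,"az": 0.42,"hand": 0},{"dx": -28,"dy": -4.9,"dz": 0,"ax": 0,"ay": 0,"az": 0.5,"hand": 0},{"dx": -32,"dy": -5.6,"dz": 0,"ax": 0,"ay": 0,"az": 0.57,"hand": 0},{"dx": -36,"dy": -6.3,"dz": 0,"ax": 0,"ay": 0,"az": 0.63,"hand": 0},{"dx": -38.6,"dy": -6.8,"dz": 0,"ax": 0,"ay": 0,"az": 0.632,"hand": 0}]}}

```text
clock: 2.2
eef_pos: [560.7, -144.0, 260.2]
tool_rot: [3.141, 0.002, 1.5]
force: [0.1, 0.6, 0.2]
width: 85.4
gripper_force: 0.0
```

Run:
```python
from h import *
w=get_image("wrist");s=get_image("side");go(592,-142,260,np.radians(86))
print(np.round(-np.array(w["R"]).T@w["t"],1),np.round(w["R"],3).tolist())
cv2.imwrite("pics/w1.png",w["pixels"][:,:,::-1])
W=((8,90,70),(22,255,255))
print("w");rects(w,mask(w,*W,(0,0,640,400)),146);print("s");rects(s,mask(s,*W,(335,210,380,250)),146)
print(proj(w,[593,-142,146]))
```

```text
d cm [0.6  3.11 0.02] a [ 0.001  0.004 -0.003] at [ 560.6 -145.7  260.2] [3.141 0.004 1.498] t 2.3
[566.1 -64.3 403.3] [[0.997, -0.071, 0.001], [-0.067, -0.947, 0.313], [-0.021, -0.312, -0.95]]
w
ctr 702.9 -178.5  size 16.4 11.6  long axis deg 34.1 px [461.9 218.8]
ctr 769.1 -170.4  size 19.0 6.7  long axis deg 61.1 px [530.2 206.3]
ctr 792.3 -185.0  size 50.2 17.1  long axis deg 65.5 px [548.8 217.7]
ctr 696.1 -170.2  size 37.9 25.9  long axis deg 73.1 px [453.2 209.4]
ctr 594.8 -141.1  size 89.7 12.3  long axis deg 86.9 px [352.6 187.5]
ctr 730.4 -40.8  size 21.0 20.7  long axis deg 113.0 px [508.4  64.2]
ctr 721.0 -40.1  size 35.7 34.6  long axis deg 84.0 px [497.   64.4]
s
ctr 590.6 -142.8  size 92.7 16.3  long axis deg 86.2 px [355.9 230.3]
[[350.85354805 190.84383077]]
```

View pics/w1.png

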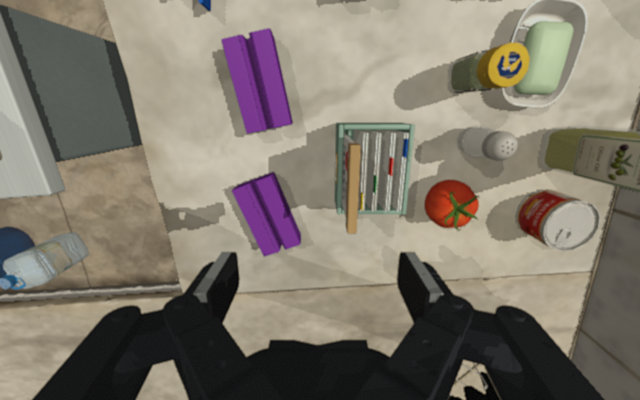

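The wrist view shows the strip at (353,187), clear above the box. I go over it and then down.

Emit:
{"op": "send_rows", "data": {"series": [{"dx": 0.3,"dy": 2,"dz": 0,"ax": 0,"ay": 0.004,"az": -0.003,"hand": 0},{"dx": 0.67,"dy": 3.4,"dz": 0,"ax": 0,"ay": 0.004,"az": -0.006,"hand": 0},{"dx": 0.67,"dy": 3.4,"dz": 2,"ax": 0,"ay": 0.004,"az": -0.006,"hand": 0},{"dx": 0.67,"dy": 3.4,"dz": 5,"ax": 0,"ay": 0.004,"az": -0.006,"hand": 0},{"dx": 0.67,"dy": 3.4,"dz": 8,"ax": 0,"ay": 0.004,"az": -0.006,"hand": 0},{"dx": 0.67,"dy": 3.4,"dz": 11,"ax": 0,"ay": 0.004,"az": -0.006,"hand": 0},{"dx": 0.67,"dy": 3.4,"dz": 13,"ax": 0,"ay": 0.004,"az": -0.006,"hand": 0},{"dx": 0.67,"dy": 3.4,"dz": 14.2,"ax": 0,"ay": 0.004,"az": -0.006,"hand": 0},{"dx": 0.67,"dy": 3.4,"dz": 14.2,"ax": 0,"ay": 0.004,"az": -0.006,"hand": 0.3},{"dx": 0.67,"dy": 3.4,"dz": 14.2,"ax": 0,"ay": 0.004,"az": -0.006,"hand": 0.5}]}}

```text
clock: 3.3
eef_pos: [595.0, -136.1, 118.9]
tool_rot: [3.141, -0.004, 1.51]
force: [-0.1, 0.4, -0.0]
width: 58.9
gripper_force: 0.0
```

Run:
```python
from h import *
w=get_image("wrist");go(595,-141.5,117.5,np.radians(86.3))
cv2.imwrite("pics/w2.png",w["pixels"][:,:,::-1]); s=read_state();print(s["width"])
W=((8,90,70),(22,255,255))
rects(w,mask(w,*W,(200,100,450,400)),146)
```

```text
d cm [-0.53 -0.    0.19] a [ 0.002 -0.004  0.004] at [ 595.3 -136.2  119.4] [ 3.14  -0.004  1.51 ] t 3.35
51.54252556116382
ctr 596.0 -134.4  size 83.9 9.7  long axis deg 86.0 px [319.6 269.8]
```

View pics/w2.png

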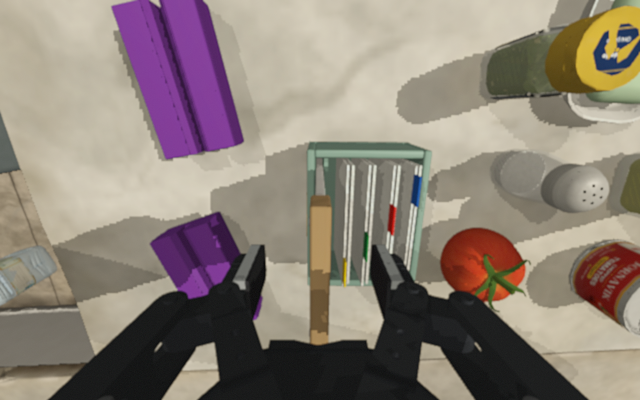

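The strip lies midway between the fingers. I close on it here and lift.

Emit:
{"op": "send_rows", "data": {"series": [{"dx": -0.3,"dy": 0,"dz": 0.15,"ax": 0,"ay": -0.004,"az": 0.004,"hand": 0.6},{"dx": -0.3,"dy": 0,"dz": 0.15,"ax": 0,"ay": -0.004,"az": 0.004,"hand": 1},{"dx": -0.3,"dy": 0,"dz": 0.15,"ax": 0,"ay": -0.004,"az": 0.004,"hand": 1},{"dx": -0.3,"dy": 0,"dz": 0.15,"ax": 0,"ay": -0.004,"az": 0.004,"hand": 1},{"dx": -0.3,"dy": 0,"dz": 0.15,"ax": 0,"ay": -0.004,"az": 0.004,"hand": 1},{"dx": -0.3,"dy": 0,"dz": 0.15,"ax": 0,"ay": -0.004,"az": 0.004,"hand": 1}]}}

```text
clock: 3.95
eef_pos: [595.0, -139.4, 117.5]
tool_rot: [3.14, 0.0, 1.506]
force: [0.2, 0.2, 6.2]
width: 8.9
gripper_force: 59.4
```

Emit:
{"op": "send_rows", "data": {"series": [{"dx": 0,"dy": 0,"dz": -0.5,"ax": 0,"ay": 0,"az": 0,"hand": 1},{"dx": 0,"dy": 0,"dz": -1.5,"ax": 0,"ay": 0,"az": 0,"hand": 1},{"dx": 0,"dy": 0,"dz": -3,"ax": 0,"ay": 0,"az": 0,"hand": 1},{"dx": 0,"dy": 0,"dz": -4.5,"ax": 0,"ay": 0,"az": 0,"hand": 1},{"dx": 0,"dy": 0,"dz": -6,"ax": 0,"ay": 0,"az": 0,"hand": 1},{"dx": 0,"dy": 0,"dz": -7.5,"ax": 0,"ay": 0,"az": 0,"hand": 1},{"dx": 0,"dy": 0,"dz": -9,"ax": 0,"ay": 0,"az": 0,"hand": 1},{"dx": 0,"dy": 0,"dz": -10.5,"ax": 0,"ay": 0,"az": 0,"hand": 1},{"dx": 0,"dy": 0,"dz": -12,"ax": 0,"ay": 0,"az": 0,"hand": 1},{"dx": 0,"dy": 0,"dz": -12.5,"ax": 0,"ay": 0,"az": 0,"hand": 1}]}}

```text
clock: 4.95
eef_pos: [594.5, -139.6, 244.2]
tool_rot: [3.139, 0.0, 1.506]
force: [-0.1, -0.3, -1.7]
width: 9.0
gripper_force: 58.6
```

```bash
python3 -c "
from h import *
go(628.5,118,243,np.radians(91.5))"
```

```text
d cm [25.93  1.71  0.11] a [ 0.002  0.    -0.091] at [ 594.5 -139.6  244.2] [3.139 0.    1.506] t 4.95
```

Emit:
{"op": "send_rows", "data": {"series": [{"dx": 1.5,"dy": 0.1,"dz": 0,"ax": 0,"ay": 0,"az": -0.01,"hand": 1},{"dx": 4.5,"dy": 0.3,"dz": 0,"ax": 0,"ay": 0,"az": -0.02,"hand": 1},{"dx": 8,"dy": 0.5,"dz": 0,"ax": 0,"ay": 0,"az": -0.03,"hand": 1},{"dx": 11.5,"dy": 0.75,"dz": 0,"ax": 0,"ay": 0,"az": -0.045,"hand": 1},{"dx": 15,"dy": 1,"dz": 0,"ax": 0,"ay": 0,"az": -0.06,"hand": 1},{"dx": 18.5,"dy": 1.2,"dz": 0,"ax": 0,"ay": 0,"az": -0.07,"hand": 1},{"dx": 22,"dy": 1.45,"dz": 0,"ax": 0,"ay": 0,"az": -0.08,"hand": 1},{"dx": 24.5,"dy": 1.6,"dz": 0,"ax": 0,"ay": 0,"az": -0.09,"hand": 1},{"dx": 25.9,"dy": 1.7,"dz": 0,"ax": 0,"ay": 0,"az": -0.09,"hand": 1},{"dx": 25.9,"dy": 1.7,"dz": 0,"ax": 0,"ay": 0,"az": -0.09,"hand": 1}]}}

```text
clock: 5.95
eef_pos: [627.3, 121.6, 240.8]
tool_rot: [-3.14, -0.001, 1.6]
force: [-0.8, 0.7, -0.5]
width: 8.9
gripper_force: 58.6
```

Run:
```python
from h import *
w=get_image("wrist");s=get_image("side");t=get_image("top");go(628.5,121,243,np.radians(91.5))
a=cv2.resize(w["pixels"],(400,250));b=cv2.resize(t["pixels"][130:255,180:380],(400,250));c=cv2.resize(s["pixels"][80:330,130:530],(800,500))
c=s["pixels"][60:310,100:500]
d=cv2.resize(w["pixels"][150:400,220:420],(400,500))[:250]
cv2.imwrite("pics/m1.png",np.vstack([np.hstack([a,b]),np.hstack([c,d])])[:,:,::-1])
```

```text
d cm [ 0.51  0.08 -0.13] a [-0.001  0.002 -0.004] at [627.8 115.9 241.7] [-3.141e+00  2.000e-03  1.593e+00] t 6.1
```

View pics/m1.png

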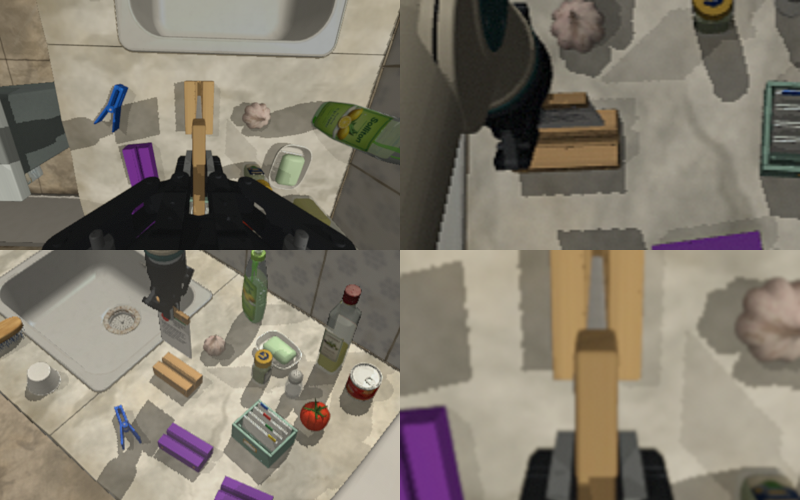

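The card hangs straight in the fingers at about (320,250) in the wrist view. The stand's slot shows ahead of it, around (320,160). I scan the rows to locate the slot exactly.

Run:
```python
from h import *
w=get_image("wrist");m=mask(w,(8,80,60),(22,255,255),(270,110,370,330))
for v in list(range(134,192,8))+list(range(200,300,20)):
    z=34 if v<192 else 253
    e=np.flatnonzero(np.diff((m[v]>0).astype(int)))+1
    p=ray(w,[(u-.5,v) for u in e],z) if len(e) else []
    print(v,e,np.round(p,1).tolist())
go(628.5,121,243,np.radians(91.5));print(read_state()["force"])
for n,X in [("slot ends",[[628.5,65,34],[628.5,177,34]])]:print(n,proj(w,X))
```

```text
134 [294 342] [[596.3, 165.6], [655.9, 166.9]]
142 [294 342] [[596.3, 155.8], [656.4, 157.1]]
150 [294 341] [[596.2, 145.8], [655.6, 147.2]]
158 [294 316 322 341] [[596.2, 135.7], [624.2, 136.3], [631.9, 136.5], [656.1, 137.0]]
166 [295 315 322 341] [[597.4, 125.4], [623.1, 126.0], [632.1, 126.2], [656.6, 126.7]]
174 [295 314 323 341] [[597.4, 114.9], [622.0, 115.4], [633.7, 115.7], [657.1, 116.2]]
182 [295 314 323 341] [[597.3, 104.1], [622.2, 104.7], [634.0, 105.0], [657.6, 105.5]]
190 [295 341] [[597.3, 93.2], [658.2, 94.6]]
200 [296 340] [[615.6, 152.0], [637.8, 152.5]]
220 [308 329] [[621.8, 141.3], [632.6, 141.6]]
240 [308 329] [[621.9, 129.9], [633.0, 130.2]]
260 [307 329] [[621.5, 117.9], [633.4, 118.2]]
280 [309 328] [[622.7, 105.3], [633.3, 105.6]]
d cm [ 0.53  0.07 -0.12] a [-0.     0.002 -0.004] at [627.9 115.6 241.8] [-3.141e+00  2.000e-03  1.593e+00] t 6.15
[ 0.94958205 -0.77336085 -1.18992351]
slot ends [[317.59738969 210.48814283]
 [319.64446119 125.0822103 ]]
```

Emit:
{"op": "send_rows", "data": {"series": [{"dx": 0.5,"dy": 0,"dz": 0.5,"ax": 0,"ay": 0.002,"az": 0,"hand": 1},{"dx": 0.5,"dy": 0,"dz": 1.5,"ax": 0,"ay": 0.002,"az": 0,"hand": 1},{"dx": 0.5,"dy": 0,"dz": 3,"ax": 0,"ay": 0.002,"az": 0,"hand": 1},{"dx": 0.5,"dy": 0,"dz": 4.5,"ax": 0,"ay": 0.002,"az": 0,"hand": 1},{"dx": 0.5,"dy": 0,"dz": 6,"ax": 0,"ay": 0.002,"az": 0,"hand": 1},{"dx": 0.5,"dy": 0,"dz": 7.2,"ax": 0,"ay": 0.002,"az": 0,"hand": 1},{"dx": 0.5,"dy": 0,"dz": 8.2,"ax": 0,"ay": 0.002,"az": 0,"hand": 1},{"dx": 0.5,"dy": 0,"dz": 9,"ax": 0,"ay": 0.002,"az": 0,"hand": 1},{"dx": 0.5,"dy": 0,"dz": 9,"ax": 0,"ay": 0.002,"az": 0,"hand": 1}]}}

```text
clock: 7.05
eef_pos: [627.3, 123.1, 150.5]
tool_rot: [-3.14, -0.002, 1.596]
force: [-0.4, -1.1, -0.3]
width: 8.8
gripper_force: 58.6
```

Run:
```python
from h import *
w=get_image("wrist");s=get_image("side");m=mask(w,(8,80,60),(22,255,255),(240,90,410,360));go(627.5,121,150,np.radians(91.4))
for v in range(120,300,12):
    z=34 if v<192 else 159
    e=np.flatnonzero(np.diff((m[v]>0).astype(int)))+1
    print(v,e,np.round(ray(w,[(u-.5,v) for u in e],z)[:,0],1).tolist() if len(e) else "")
cv2.imwrite("pics/m2.png",np.hstack([cv2.resize(s["pixels"][90:240,200:350],(400,400)),cv2.resize(w["pixels"][90:290,220:420],(400,400))])[:,:,::-1])
```

```text
d cm [-0.21 -0.08  0.2 ] a [ 0.    -0.002  0.   ] at [628.3 123.1 152. ] [ 3.141e+00 -2.000e-03  1.596e+00] t 7.15
120 [] 
132 [] 
144 [286 350] [595.7, 655.2]
156 [287 315 322 350] [596.5, 622.9, 629.5, 655.8]
168 [287 315 323 350] [596.4, 623.1, 630.7, 656.5]
180 [288 314 323 349] [597.2, 622.4, 631.1, 656.3]
192 [288 349] [610.7, 641.8]
204 [289 348] [611.2, 641.7]
216 [289 306 307 348] [611.1, 620.0, 620.5, 642.0]
228 [290 348] [611.6, 642.4]
240 [291 299 307 347] [612.1, 616.4, 620.7, 642.3]
252 [307 329] [620.8, 632.9]
264 [308 328] [621.5, 632.6]
276 [309 328] [622.1, 632.9]
288 [309 327] [622.2, 632.6]
```

View pics/m2.png

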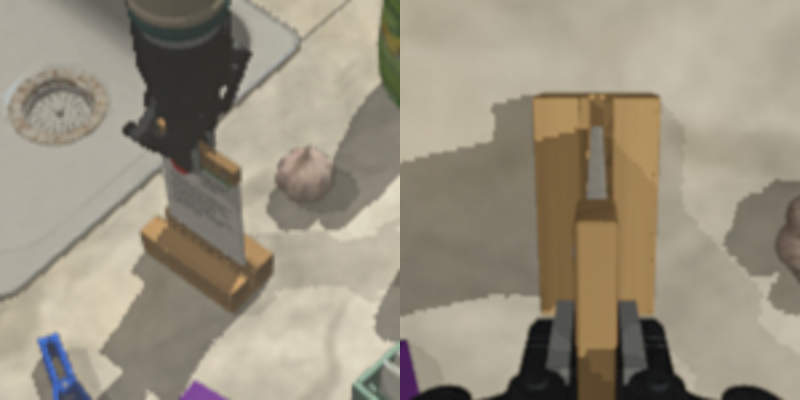

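The card is just above the slot and centred. In the wrist crop its edge lies midway between the two stand halves, so I lower it.

Emit:
{"op": "send_rows", "data": {"series": [{"dx": -0.2,"dy": -0.05,"dz": 0.5,"ax": 0,"ay": 0,"az": 0,"hand": 1},{"dx": -0.2,"dy": -0.05,"dz": 0.9,"ax": 0,"ay": 0,"az": 0,"hand": 1},{"dx": -0.2,"dy": -0.05,"dz": 1.2,"ax": 0,"ay": 0,"az": 0,"hand": 1},{"dx": -0.2,"dy": -0.05,"dz": 1.5,"ax": 0,"ay": 0,"az": 0,"hand": 1},{"dx": -0.2,"dy": -0.05,"dz": 1.8,"ax": 0,"ay": 0,"az": 0,"hand": 1},{"dx": -0.2,"dy": -0.05,"dz": 2.0,"ax": 0,"ay": 0,"az": 0,"hand": 1},{"dx": -0.2,"dy": -0.05,"dz": 2.0,"ax": 0,"ay": 0,"az": 0,"hand": 1}]}}

```text
clock: 7.85
eef_pos: [627.3, 121.2, 131.4]
tool_rot: [-3.141, -0.002, 1.596]
force: [0.3, -0.8, -0.0]
width: 8.9
gripper_force: 58.6
```

Emit:
{"op": "send_rows", "data": {"series": [{"dx": 0,"dy": 0,"dz": 0.2,"ax": 0,"ay": 0,"az": 0,"hand": 1},{"dx": 0,"dy": 0,"dz": 0.4,"ax": 0,"ay": 0,"az": 0,"hand": 1},{"dx": 0,"dy": 0,"dz": 0.5,"ax": 0,"ay": 0,"az": 0,"hand": 1},{"dx": 0,"dy": 0,"dz": 0.6,"ax": 0,"ay": 0,"az": 0,"hand": 1},{"dx": 0,"dy": 0,"dz": 0.6,"ax": 0,"ay": 0,"az": 0,"hand": 1}]}}

```text
clock: 8.35
eef_pos: [627.6, 121.3, 125.8]
tool_rot: [3.142, -0.002, 1.596]
force: [-0.7, -0.1, -0.5]
width: 9.1
gripper_force: 58.7
```

Emit:
{"op": "send_rows", "data": {"series": [{"dx": 0,"dy": 0,"dz": 0.1,"ax": 0,"ay": 0,"az": 0,"hand": 1},{"dx": 0,"dy": 0,"dz": 0.2,"ax": 0,"ay": 0,"az": 0,"hand": 1},{"dx": 0,"dy": 0,"dz": 0.3,"ax": 0,"ay": 0,"az": 0,"hand": 1},{"dx": 0,"dy": 0,"dz": 0.3,"ax": 0,"ay": 0,"az": 0,"hand": 1}]}}

```text
clock: 8.75
eef_pos: [628.6, 121.5, 125.5]
tool_rot: [3.139, -0.003, 1.596]
force: [-2.9, 0.1, 15.4]
width: 9.1
gripper_force: 61.0
```

The force shows the floor at the expected height. I let go and rise.

Emit:
{"op": "send_rows", "data": {"series": [{"dx": 0,"dy": 0,"dz": -0.25,"ax": 0,"ay": 0,"az": 0,"hand": 1},{"dx": 0,"dy": 0,"dz": -0.25,"ax": 0,"ay": 0,"az": 0,"hand": 0.8},{"dx": 0,"dy": 0,"dz": -0.25,"ax": 0,"ay": 0,"az": 0,"hand": 0.6},{"dx": 0,"dy": 0,"dz": -0.25,"ax": 0,"ay": 0,"az": 0,"hand": 0.3},{"dx": 0,"dy": 0,"dz": -0.25,"ax": 0,"ay": 0,"az": 0,"hand": 0.3},{"dx": 0,"dy": 0,"dz": -1.5,"ax": 0,"ay": 0,"az": 0,"hand": 0.3},{"dx": 0,"dy": 0,"dz": -4,"ax": 0,"ay": 0,"az": 0,"hand": 0.3},{"dx": 0,"dy": 0,"dz": -7,"ax": 0,"ay": 0,"az": 0,"hand": 0.3},{"dx": 0,"dy": 0,"dz": -9,"ax": 0,"ay": 0,"az": 0,"hand": 0.3},{"dx": 0,"dy": 0,"dz": -9,"ax": 0,"ay": 0,"az": 0,"hand": 0.3}]}}

```text
clock: 9.75
eef_pos: [629.9, 120.9, 216.9]
tool_rot: [3.135, -0.003, 1.596]
force: [0.3, 0.3, -0.7]
width: 59.7
gripper_force: 0.0
```

Run:
```python
from h import *
s=get_image("side");w=get_image("wrist");t=get_image("top");read=go(628,121,220,np.radians(91.4))
print("strip side");rects(s,mask(s,(8,90,70),(22,255,255),(235,60,310,172)),154)
m=mask(w,(8,80,60),(22,255,255),(240,90,410,400))
for v in range(130,300,14):
    e=np.flatnonzero(np.diff((m[v]>0).astype(int)))+1
    print(v,e,[np.round(ray(w,[(u-.5,v) for u in e],z),1).tolist() for z in (34,154)] if len(e) else "")
cv2.imwrite("pics/m3.png",np.hstack([cv2.resize(s["pixels"][90:240,200:350],(400,400)),cv2.resize(w["pixels"][90:290,220:420],(400,400))])[:,:,::-1])
# clip
B=((105,120,40),(125,255,255))
for n,im,b in [("clip top",t,(230,265,305,320)),("clip side",s,(200,200,255,270))]:
    print(n);m=mask(im,*B,b);rects(im,m,28)
    c=max(cv2.findContours(m,cv2.RETR_EXTERNAL,cv2.CHAIN_APPROX_NONE)[0],key=cv2.contourArea)
    print(np.round(np.c_[cv2.approxPolyDP(c,2.0,True)[:,0],ray(im,cv2.approxPolyDP(c,2.0,True)[:,0],28)],0).tolist())
```

```text
d cm [-0.01  0.1  -0.77] a [-0.001 -0.002  0.001] at [627.  121.1 212.3] [-3.141e+00 -2.000e-03  1.596e+00] t 9.9
strip side
ctr 621.8 116.0  size 94.0 16.2  long axis deg 91.2 px [275.4 153.3]
130 [] 
144 [291 315 320 342] [[[596.5, 162.4], [624.3, 163.1], [630.1, 163.2], [655.6, 163.8]], [[607.4, 176.4], [624.9, 176.8], [628.6, 176.9], [644.6, 177.3]]]
158 [291 315 321 342] [[[596.4, 146.1], [624.7, 146.8], [631.7, 147.0], [656.5, 147.6]], [[607.3, 166.2], [625.1, 166.6], [629.6, 166.7], [645.2, 167.1]]]
172 [292 341] [[[597.5, 129.3], [656.2, 130.8]], [[608.0, 155.6], [645.0, 156.5]]]
186 [292 341] [[[597.4, 112.0], [657.0, 113.4]], [[608.0, 144.7], [645.5, 145.6]]]
200 [293 341] [[[598.6, 94.1], [657.9, 95.5]], [[608.7, 133.4], [646.1, 134.3]]]
214 [293 340] [[[598.5, 75.6], [657.6, 77.0]], [[608.7, 121.8], [645.9, 122.6]]]
228 [312 323] [[[622.8, 57.0], [636.8, 57.4]], [[623.9, 110.1], [632.8, 110.3]]]
242 [312 323] [[[623.1, 37.2], [637.4, 37.6]], [[624.1, 97.6], [633.2, 97.8]]]
256 [312 323] [[[623.5, 16.7], [638.0, 17.1]], [[624.4, 84.7], [633.5, 84.9]]]
270 [] 
284 [] 
298 [] 
clip top
ctr 443.3 116.3  size 100.3 45.8  long axis deg 62.8 px [267.1 290.2]
[[243.0, 276.0, 469.0, 160.0], [241.0, 283.0, 455.0, 164.0], [258.0, 291.0, 438.0, 128.0], [281.0, 309.0, 402.0, 81.0], [265.0, 294.0, 432.0, 114.0], [269.0, 287.0, 446.0, 106.0], [286.0, 291.0, 438.0, 71.0], [290.0, 289.0, 442.0, 63.0], [266.0, 285.0, 450.0, 112.0], [249.0, 276.0, 469.0, 147.0]]
clip side
ctr 439.4 117.8  size 97.3 40.2  long axis deg 64.5 px [223.8 235.3]
[[220.0, 215.0, 468.0, 158.0], [215.0, 219.0, 453.0, 159.0], [220.0, 233.0, 435.0, 123.0], [222.0, 253.0, 402.0, 82.0], [222.0, 236.0, 432.0, 113.0], [228.0, 235.0, 443.0, 105.0], [238.0, 247.0, 437.0, 65.0], [227.0, 232.0, 447.0, 112.0]]
```

View pics/m3.png

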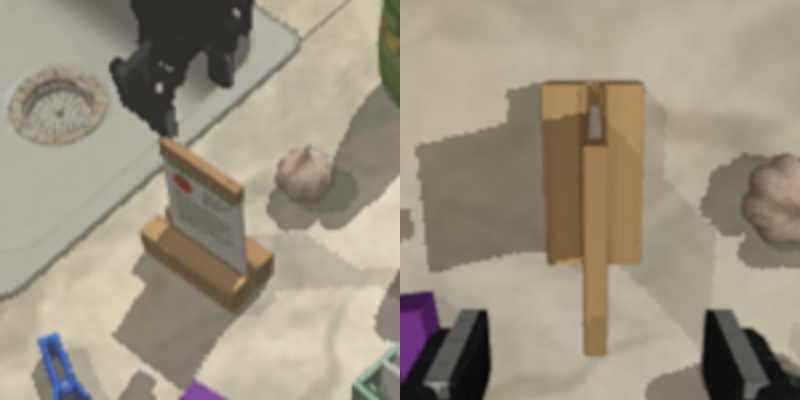

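The card stands fully down in the slot, free of the fingers. Next I go above the clip's handles.

```bash
python3 -c "
from h import *
go(424.5,82,180,np.radians(65))"
```

```text
d cm [ -3.41 -20.33   3.25] a [-0.002 -0.002  0.461] at [627.  121.1 212.3] [-3.141e+00 -2.000e-03  1.596e+00] t 9.9
```

Emit:
{"op": "send_rows", "data": {"series": [{"dx": -0.3,"dy": -1.5,"dz": 0,"ax": 0,"ay": 0,"az": 0,"hand": 0.2},{"dx": -0.8,"dy": -4.5,"dz": 0,"ax": 0,"ay": 0,"az": 0.05,"hand": 0.2},{"dx": -1.4,"dy": -8,"dz": 0,"ax": 0,"ay": 0,"az": 0.13,"hand": 0.2},{"dx": -2,"dy": -12,"dz": 0.5,"ax": 0,"ay": 0,"az": 0.22,"hand": 0.2},{"dx": -2.6,"dy": -15.5,"dz": 1.2,"ax": 0,"ay": 0,"az": 0.32,"hand": 0.2},{"dx": -3.1,"dy": -18.5,"dz": 2.2,"ax": 0,"ay": 0,"az": 0.4,"hand": 0.2},{"dx": -3.4,"dy": -20.3,"dz": 3,"ax": 0,"ay": 0,"az": 0.46,"hand": 0.2},{"dx": -3.4,"dy": -20.3,"dz": 3.2,"ax": 0,"ay": 0,"az": 0.46,"hand": 0.2},{"dx": -3.4,"dy": -20.3,"dz": 3.2,"ax": 0,"ay": 0,"az": 0.46,"hand": 0.2}]}}

```text
clock: 10.8
eef_pos: [425.8, 82.2, 180.3]
tool_rot: [-3.141, -0.001, 1.137]
force: [-0.7, 0.1, 0.9]
width: 68.2
gripper_force: 0.0
```

Run:
```python
from h import *
w=get_image("wrist");go(424.5,82,180,np.radians(65));print(read_state()["width"],read_state()["qpos"])
B=((105,120,40),(125,255,255));m=mask(w,*B,(0,0,640,400));rects(w,m,28)
c=max(cv2.findContours(m,cv2.RETR_EXTERNAL,cv2.CHAIN_APPROX_NONE)[0],key=cv2.contourArea)
a=cv2.approxPolyDP(c,2.0,True)[:,0]
print(np.round(np.c_[a,ray(w,a,28)],0).tolist())
cv2.imwrite("pics/w4.png",w["pixels"][:,:,::-1])
```

```text
d cm [-0.12 -0.19  0.06] a [ 0.    -0.002  0.003] at [426.7  82.3 180.6] [ 3.141e+00 -2.000e-03  1.137e+00] t 10.85
68.33023845698155 [-0.63631941  0.45778557  0.53424747  2.15789387 -0.40042358  0.61989186
 -0.25041821]
ctr 705.2 -167.5  size 30.7 11.6  long axis deg 83.6 px [609.3 270.5]
ctr 442.1 117.2  size 98.9 42.6  long axis deg 63.9 px [317.8 153.6]
[[312.0, 101.0, 457.0, 164.0], [310.0, 148.0, 435.0, 123.0], [298.0, 194.0, 401.0, 82.0], [310.0, 158.0, 431.0, 113.0], [320.0, 160.0, 440.0, 107.0], [325.0, 157.0, 446.0, 107.0], [336.0, 195.0, 440.0, 63.0], [326.0, 149.0, 450.0, 115.0], [327.0, 102.0, 471.0, 157.0]]
```

View pics/w4.png

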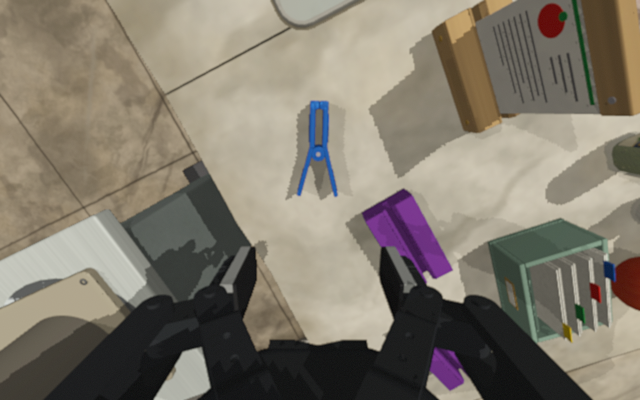

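The wrist view shows the clip between the open fingers' lines, with its handle ends at (298,194) and (336,195). The purple block's corner at (363,215) clears if the fingers open to about 58 mm.

Emit:
{"op": "send_rows", "data": {"series": [{"dx": -0.1,"dy": -0.1,"dz": 1.5,"ax": 0,"ay": -0.002,"az": 0.02,"hand": 0.31},{"dx": -0.1,"dy": -0.1,"dz": 4,"ax": 0,"ay": -0.002,"az": 0.02,"hand": 0.31},{"dx": -0.1,"dy": -0.1,"dz": 7,"ax": 0,"ay": -0.002,"az": 0.02,"hand": 0.31},{"dx": -0.1,"dy": -0.1,"dz": 9.5,"ax": 0,"ay": -0.002,"az": 0.02,"hand": 0.31},{"dx": -0.1,"dy": -0.1,"dz": 11.5,"ax": 0,"ay": -0.002,"az": 0.02,"hand": 0.31},{"dx": -0.1,"dy": -0.1,"dz": 12.5,"ax": 0,"ay": -0.002,"az": 0.02,"hand": 0.31},{"dx": -0.1,"dy": -0.1,"dz": 13,"ax": 0,"ay": -0.002,"az": 0.02,"hand": 0.31},{"dx": -0.1,"dy": -0.1,"dz": 13,"ax": 0,"ay": -0.002,"az": 0.02,"hand": 0.31}]}}

```text
clock: 11.65
eef_pos: [424.8, 81.8, 50.5]
tool_rot: [-3.141, 0.0, 1.116]
force: [-0.1, 0.2, 0.0]
width: 59.0
gripper_force: 0.0
```

Run:
```python
from h import *
w=get_image("wrist");go(425.2,82,3,np.radians(64));print(read_state()["width"])
B=((105,120,40),(125,255,255));m=mask(w,*B,(150,0,480,400));rects(w,m,28)
c=max(cv2.findContours(m,cv2.RETR_EXTERNAL,cv2.CHAIN_APPROX_NONE)[0],key=cv2.contourArea)
a=cv2.approxPolyDP(c,3.0,True)[:,0]
print(np.round(np.c_[a,ray(w,a,28)],0).tolist())
cv2.imwrite("pics/w5.png",w["pixels"][:,:,::-1])
```

```text
d cm [0.03 0.03 4.8 ] a [-0.    -0.    -0.001] at [424.9  81.8  51. ] [-3.141 -0.     1.116] t 11.7
58.59471437898984
ctr 441.8 117.1  size 100.4 43.7  long axis deg 63.9 px [317.6 180.3]
[[303.0, 92.0, 456.0, 165.0], [303.0, 174.0, 435.0, 124.0], [285.0, 250.0, 400.0, 82.0], [290.0, 248.0, 404.0, 82.0], [305.0, 190.0, 431.0, 114.0], [319.0, 195.0, 438.0, 107.0], [330.0, 189.0, 446.0, 108.0], [349.0, 251.0, 439.0, 63.0], [350.0, 241.0, 442.0, 69.0], [332.0, 173.0, 451.0, 116.0], [333.0, 92.0, 471.0, 158.0]]
```

View pics/w5.png

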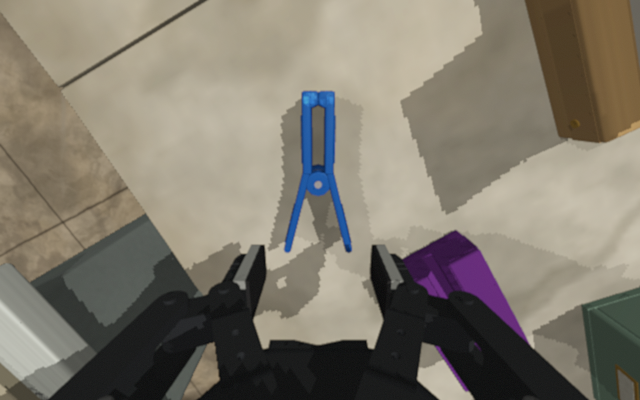

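The clip is centred between the fingers and the purple block clears. I go down and squeeze.

Emit:
{"op": "send_rows", "data": {"series": [{"dx": 0.03,"dy": 0.03,"dz": 1,"ax": 0,"ay": 0,"az": 0,"hand": 0.31},{"dx": 0.03,"dy": 0.03,"dz": 2.5,"ax": 0,"ay": 0,"az": 0,"hand": 0.31},{"dx": 0.03,"dy": 0.03,"dz": 3.7,"ax": 0,"ay": 0,"az": 0,"hand": 0.31},{"dx": 0.03,"dy": 0.03,"dz": 4.5,"ax": 0,"ay": 0,"az": 0,"hand": 0.31},{"dx": 0.03,"dy": 0.03,"dz": 4.7,"ax": 0,"ay": 0,"az": 0,"hand": 0.31},{"dx": 0.03,"dy": 0.03,"dz": 4.7,"ax": 0,"ay": 0,"az": 0,"hand": 0.45},{"dx": 0.03,"dy": 0.03,"dz": 4.7,"ax": 0,"ay": 0,"az": 0,"hand": 0.6},{"dx": 0.03,"dy": 0.03,"dz": 4.7,"ax": 0,"ay": 0,"az": 0,"hand": 0.75},{"dx": 0.03,"dy": 0.03,"dz": 4.7,"ax": 0,"ay": 0,"az": 0,"hand": 0.9},{"dx": 0.03,"dy": 0.03,"dz": 4.7,"ax": 0,"ay": 0,"az": 0,"hand": 1}]}}

```text
clock: 12.7
eef_pos: [426.7, 82.6, 7.3]
tool_rot: [-3.138, 0.0, 1.115]
force: [-2.3, -0.5, 12.8]
width: 20.2
gripper_force: 58.5
```

Emit:
{"op": "send_rows", "data": {"series": [{"dx": 0,"dy": 0,"dz": 0,"ax": 0,"ay": 0,"az": 0,"hand": 1},{"dx": 0,"dy": 0,"dz": 0,"ax": 0,"ay": 0,"az": 0,"hand": 1},{"dx": 0,"dy": 0,"dz": -0.5,"ax": 0,"ay": 0,"az": 0,"hand": 1},{"dx": 0,"dy": 0,"dz": -1.5,"ax": 0,"ay": 0,"az": 0,"hand": 1},{"dx": 0,"dy": 0,"dz": -3,"ax": 0,"ay": 0,"az": 0,"hand": 1},{"dx": 0,"dy": 0,"dz": -4.5,"ax": 0,"ay": 0,"az": 0,"hand": 1},{"dx": 0,"dy": 0,"dz": -6,"ax": 0,"ay": 0,"az": 0,"hand": 1},{"dx": 0,"dy": 0,"dz": -7.5,"ax": 0,"ay": 0,"az": 0,"hand": 1},{"dx": 0,"dy": 0,"dz": -9,"ax": 0,"ay": 0,"az": 0,"hand": 1},{"dx": 0,"dy": 0,"dz": -9,"ax": 0,"ay": 0,"az": 0,"hand": 1}]}}

```text
clock: 13.7
eef_pos: [427.8, 82.7, 97.4]
tool_rot: [-3.14, 0.0, 1.116]
force: [0.3, -1.0, -1.1]
width: 20.6
gripper_force: 58.8
```

Run:
```python
from h import *
w=get_image("wrist");s=get_image("side");go(627,10,100,np.radians(91.4));print(read_state()["width"])
cv2.imwrite("pics/m6.png",np.hstack([cv2.resize(s["pixels"][110:310,140:340],(400,400)),cv2.resize(w["pixels"][60:310,195:445],(400,400))])[:,:,::-1])
```

```text
d cm [ 2.26 21.18 -0.49] a [-0.004  0.001 -0.479] at [426.8  82.8  95.9] [-3.138e+00  2.000e-03  1.116e+00] t 13.8
20.608168033596822
```

View pics/m6.png

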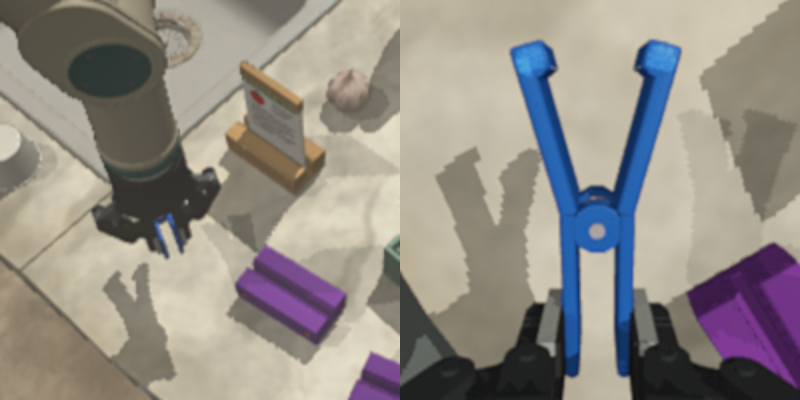

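The clip is held wide open in the fingers, with the jaw tips clear at the top of the wrist crop. That was picture 11, one over the ten allowed. I miscounted, and I will do the rest from numbers only.

Run:
```python
from h import *
go(520,-42,98,np.radians(91.4))
w=get_image("wrist");m=mask(w,(105,120,40),(125,255,255),(195,50,445,310))
c=max(cv2.findContours(m,cv2.RETR_EXTERNAL,cv2.CHAIN_APPROX_NONE)[0],key=cv2.contourArea)
a=cv2.approxPolyDP(c,3.0,True)[:,0];s=read_state();p=ray(w,a,s["eef_pos"][2]+21)-s["eef_pos"][:2]
y=s["tool_rot"][2];print(np.round(np.c_[a,p@np.array([[np.cos(y),np.sin(y)],[np.sin(y),-np.cos(y)]])],1).tolist())
```

```text
d cm [-7.11 13.85 -0.25] a [-0.004  0.001 -0.479] at [426.8  82.8  95.9] [-3.138e+00  2.000e-03  1.116e+00] t 13.8
[[352.0, 85.0, 89.4, 14.3], [344.0, 93.0, 86.4, 11.1], [343.0, 103.0, 82.5, 10.8], [348.0, 111.0, 79.3, 13.0], [328.0, 180.0, 49.3, 4.9], [305.0, 178.0, 50.2, -5.6], [286.0, 111.0, 79.3, -13.2], [291.0, 101.0, 83.2, -11.0], [289.0, 91.0, 87.1, -11.7], [279.0, 86.0, 89.1, -15.7], [264.0, 92.0, 86.8, -22.0], [295.0, 191.0, 44.0, -10.3], [301.0, 294.0, -12.5, -8.6], [306.0, 288.0, -8.8, -5.9], [306.0, 214.0, 32.6, -5.3], [330.0, 215.0, 32.1, 6.1], [331.0, 290.0, -10.0, 7.2], [338.0, 293.0, -11.9, 10.9], [340.0, 192.0, 43.6, 10.5], [369.0, 90.0, 87.5, 21.4]]
```

Emit:
{"op": "send_rows", "data": {"series": [{"dx": -1.5,"dy": 0.5,"dz": 0,"ax": 0,"ay": 0,"az": -0.03,"hand": 1},{"dx": -3.5,"dy": 1.5,"dz": 0,"ax": 0,"ay": 0,"az": -0.09,"hand": 1},{"dx": -5.5,"dy": 3,"dz": 0,"ax": 0,"ay": 0,"az": -0.16,"hand": 1},{"dx": -7,"dy": 5,"dz": 0,"ax": 0,"ay": 0,"az": -0.24,"hand": 1},{"dx": -7.1,"dy": 7.5,"dz": 0,"ax": 0,"ay": 0,"az": -0.31,"hand": 1},{"dx": -7.1,"dy": 10,"dz": 0,"ax": 0,"ay": 0,"az": -0.38,"hand": 1},{"dx": -7.1,"dy": 12.2,"dz": 0,"ax": 0,"ay": 0,"az": -0.44,"hand": 1},{"dx": -7.1,"dy": 13.5,"dz": 0,"ax": 0,"ay": 0,"az": -0.479,"hand": 1},{"dx": -7.1,"dy": 13.85,"dz": 0,"ax": 0,"ay": 0,"az": -0.479,"hand": 1},{"dx": -7.1,"dy": 13.85,"dz": 0,"ax": 0,"ay": 0,"az": -0.479,"hand": 1}]}}

```text
clock: 14.85
eef_pos: [519.3, -42.4, 94.6]
tool_rot: [-3.135, 0.0, 1.593]
force: [0.1, 0.6, -0.2]
width: 20.3
gripper_force: 58.8
```

```bash
python3 -c "
from h import *
go(630,-42,96,np.radians(91.4))"
```

```text
d cm [-0.21 11.06 -0.22] a [-0.006  0.    -0.002] at [519.3 -42.4  94.6] [-3.135  0.     1.593] t 14.85
```

Emit:
{"op": "send_rows", "data": {"series": [{"dx": -0.2,"dy": 1,"dz": 0,"ax": 0,"ay": 0,"az": 0,"hand": 1},{"dx": -0.2,"dy": 3,"dz": 0,"ax": 0,"ay": 0,"az": 0,"hand": 1},{"dx": -0.2,"dy": 5,"dz": 0,"ax": 0,"ay": 0,"az": 0,"hand": 1},{"dx": -0.2,"dy": 7,"dz": 0,"ax": 0,"ay": 0,"az": 0,"hand": 1},{"dx": -0.2,"dy": 9,"dz": 0,"ax": 0,"ay": 0,"az": 0,"hand": 1},{"dx": -0.2,"dy": 10.4,"dz": 0,"ax": 0,"ay": 0,"az": 0,"hand": 1},{"dx": -0.2,"dy": 11,"dz": 0,"ax": 0,"ay": 0,"az": 0,"hand": 1},{"dx": -0.2,"dy": 11,"dz": 0,"ax": 0,"ay": 0,"az": 0,"hand": 1},{"dx": -0.2,"dy": 11,"dz": 0,"ax": 0,"ay": 0,"az": 0,"hand": 1}]}}

```text
clock: 15.75
eef_pos: [628.9, -41.5, 94.5]
tool_rot: [-3.135, 0.0, 1.594]
force: [0.6, 0.0, -0.4]
width: 20.2
gripper_force: 58.8
```

```bash
cat > meas.py <<'E'
from h import *
w=get_image("wrist");st=read_state();z=st["eef_pos"][2]
m=mask(w,(8,80,60),(22,255,255),(240,0,420,300));b=mask(w,(105,120,40),(125,255,255),(195,20,445,310))
go(630,8.5,95,np.radians(91.4));print("width",st["width"])
k,l,stt,ce=cv2.connectedComponentsWithStats(m);print("wood",stt[1:][stt[1:,4]>40].tolist())
print("strip@154:");rects(w,m,154,60)
for v in range(10,120,12):
    e=np.flatnonzero(np.diff((m[v]>0).astype(int)))+1
    print(v,e,np.round(ray(w,[(u-.5,v) for u in e],154),1).tolist() if len(e) else "")
c=max(cv2.findContours(b,cv2.RETR_EXTERNAL,cv2.CHAIN_APPROX_NONE)[0],key=cv2.contourArea)
a=cv2.approxPolyDP(c,3.0,True)[:,0];a=a[a[:,1]<200];print("clip@top",np.round(np.c_[a,ray(w,a,z+21)],1).tolist())
s=get_image("side");print("strip side");rects(s,mask(s,(8,90,70),(22,255,255),(235,60,310,172)),154)
t=get_image("top");print("clip top view");rects(t,mask(t,(105,120,40),(125,255,255),(200,150,400,260)),z+21,10)
print("wood top");rects(t,mask(t,(8,90,90),(22,255,255),(225,165,300,225)),154)
E
python3 meas.py
```

```text
d cm [ 5.    0.23 -0.04] a [-0.006  0.    -0.001] at [628.8 -41.5  94.6] [-3.135  0.     1.594] t 15.8
width 20.11163633188972
wood [[275, 0, 95, 73, 5935]]
strip@154:
ctr 627.9 56.6  size 24.4 17.0  long axis deg 1.3 px [322.8  34.3]
10 [276 319 333 369] [[615.6, 62.5], [626.8, 62.8], [630.4, 62.9], [639.8, 63.1]]
22 [276 319 332 369] [[615.5, 59.8], [626.9, 60.1], [630.3, 60.2], [640.0, 60.4]]
34 [277 320 330 368] [[615.7, 57.1], [627.2, 57.3], [629.9, 57.4], [640.0, 57.6]]
46 [278 320 329 368] [[615.9, 54.2], [627.3, 54.5], [629.7, 54.5], [640.2, 54.8]]
58 [278 321 326 367] [[615.9, 51.3], [627.6, 51.6], [629.0, 51.6], [640.2, 51.8]]
70 [282 361] [[616.9, 48.3], [638.8, 48.8]]
82 [] 
94 [] 
106 [] 
118 [] 
clip@top [[352.0, 85.0, 640.8, 48.0], [344.0, 93.0, 637.6, 44.9], [343.0, 103.0, 637.4, 41.0], [348.0, 111.0, 639.7, 37.8], [328.0, 180.0, 632.3, 7.8], [305.0, 178.0, 621.9, 8.4], [286.0, 111.0, 613.6, 37.2], [291.0, 101.0, 615.7, 41.2], [289.0, 91.0, 614.9, 45.1], [283.0, 86.0, 612.5, 47.0], [265.0, 91.0, 605.0, 44.9], [296.0, 194.0, 617.8, 0.7], [340.0, 192.0, 638.1, 2.2], [370.0, 92.0, 648.3, 45.5]]
strip side
ctr 622.5 114.3  size 94.0 16.2  long axis deg 91.2 px [275.3 153.1]
clip top view
wood top
ctr 595.0 145.0  size 22.2 14.8  long axis deg 0.7 px [238.5 207.6]
ctr 629.6 130.6  size 63.3 12.6  long axis deg 92.4 px [245.9 189.3]
```

Emit:
{"op": "send_rows", "data": {"series": [{"dx": 0,"dy": 0.2,"dz": 0,"ax": 0,"ay": 0,"az": 0,"hand": 1},{"dx": 0.5,"dy": 0.2,"dz": 0,"ax": 0,"ay": 0,"az": 0,"hand": 1},{"dx": 1,"dy": 0.2,"dz": 0,"ax": 0,"ay": 0,"az": 0,"hand": 1},{"dx": 1.6,"dy": 0.2,"dz": 0,"ax": 0,"ay": 0,"az": 0,"hand": 1},{"dx": 2.2,"dy": 0.2,"dz": 0,"ax": 0,"ay": 0,"az": 0,"hand": 1},{"dx": 2.5,"dy": 0.2,"dz": 0,"ax": 0,"ay": 0,"az": 0,"hand": 1},{"dx": 2.5,"dy": 0.2,"dz": 0,"ax": 0,"ay": 0,"az": 0,"hand": 1}]}}

```text
clock: 16.6
eef_pos: [631.3, -15.5, 94.7]
tool_rot: [-3.137, -0.0, 1.596]
force: [0.2, 0.8, -1.6]
width: 20.3
gripper_force: 58.8
```

```bash
cat > meas2.py <<'E'
from h import *
w=get_image("wrist");st=read_state();z=st["eef_pos"][2];go(630.5,8.5,95,np.radians(91.4))
m=mask(w,(8,80,60),(22,255,255),(240,0,420,120));b=mask(w,(105,120,40),(125,255,255),(195,20,445,310))
h=cv2.cvtColor(w["pixels"],cv2.COLOR_RGB2HSV)
for v in (2,10,20,30,45,60,75,90,100,110):
    e=np.flatnonzero(np.diff((m[v]>0).astype(int)))+1;f=np.flatnonzero(np.diff((b[v]>0).astype(int)))+1
    print(v,"wood",e,"blue",f)
    print("   ",[tuple(int(q) for q in h[v,u]) for u in range(304,344,4)])
for y in (60,75,90):print(y,"card faces z=97",proj(w,[[625.5,y,97],[630.5,y,97]]).round(0).tolist(),"top",proj(w,[628,y,154]).round(0).tolist())
E
python3 meas2.py
```

```text
d cm [ 2.47 -0.02 -0.03] a [-0.005  0.     0.   ] at [631.3 -16.2  94.7] [-3.137  0.     1.595] t 16.65
2 wood [271 365] blue []
    [(18, 113, 180), (18, 112, 187), (18, 111, 188), (18, 111, 188), (19, 114, 188), (18, 113, 187), (18, 112, 186), (19, 113, 187), (18, 116, 172), (19, 114, 181)]
10 wood [271 365] blue []
    [(19, 116, 180), (19, 113, 188), (18, 112, 189), (19, 113, 190), (19, 113, 188), (18, 114, 188), (18, 112, 187), (18, 113, 188), (18, 117, 168), (19, 114, 181)]
20 wood [272 364] blue []
    [(18, 117, 179), (19, 113, 188), (18, 112, 189), (18, 113, 190), (19, 111, 188), (19, 115, 187), (19, 113, 187), (18, 113, 187), (18, 116, 165), (18, 115, 182)]
30 wood [272 364] blue []
    [(18, 115, 178), (19, 113, 189), (18, 111, 190), (18, 113, 190), (18, 114, 190), (18, 115, 189), (18, 111, 188), (18, 113, 187), (18, 118, 166), (19, 115, 182)]
45 wood [273 363] blue []
    [(18, 116, 176), (19, 112, 189), (19, 111, 190), (18, 112, 191), (19, 113, 190), (19, 115, 189), (18, 113, 188), (18, 113, 187), (18, 118, 164), (18, 115, 184)]
60 wood [274 362] blue []
    [(18, 117, 1
[... 459 characters left out ...]
03), (17, 98, 122), (18, 123, 120), (18, 116, 169), (18, 113, 179), (18, 113, 187)]
100 wood [294 341] blue [266 275 277 293 343 368]
    [(18, 116, 181), (19, 115, 175), (18, 115, 178), (18, 124, 128), (18, 124, 123), (18, 123, 108), (18, 119, 131), (18, 116, 170), (18, 113, 180), (18, 105, 165)]
110 wood [] blue [269 288 348 365]
    [(23, 40, 116), (23, 37, 117), (23, 39, 118), (21, 39, 123), (24, 39, 124), (21, 41, 125), (22, 37, 123), (21, 39, 124), (21, 38, 135), (23, 38, 133)]
60 card faces z=97 [[310.0, 118.0], [320.0, 118.0]] top [[313.0, 124.0]]
75 card faces z=97 [[311.0, 85.0], [321.0, 85.0]] top [[314.0, 68.0]]
90 card faces z=97 [[311.0, 50.0], [322.0, 50.0]] top [[315.0, 5.0]]
```

The card's edge (column 319) lies midway between the jaws (columns 289 to 346, mid 317.5). I slide the clip in along the card.

Emit:
{"op": "send_rows", "data": {"series": [{"dx": 0.3,"dy": 0.05,"dz": 0,"ax": 0,"ay": 0,"az": 0,"hand": 1},{"dx": 0.6,"dy": 0.05,"dz": 0,"ax": 0,"ay": 0,"az": 0,"hand": 1},{"dx": 1,"dy": 0.05,"dz": 0,"ax": 0,"ay": 0,"az": 0,"hand": 1},{"dx": 1.4,"dy": 0.05,"dz": 0,"ax": 0,"ay": 0,"az": 0,"hand": 1},{"dx": 1.8,"dy": 0.05,"dz": 0,"ax": 0,"ay": 0,"az": 0,"hand": 1},{"dx": 2.2,"dy": 0.05,"dz": 0,"ax": 0,"ay": 0,"az": 0,"hand": 1},{"dx": 2.5,"dy": 0.05,"dz": 0,"ax": 0,"ay": 0,"az": 0,"hand": 1},{"dx": 2.5,"dy": 0.05,"dz": 0,"ax": 0,"ay": 0,"az": 0,"hand": 1},{"dx": 2.5,"dy": 0.05,"dz": 0,"ax": 0,"ay": 0,"az": 0,"hand": 1}]}}

```text
clock: 17.55
eef_pos: [631.3, 8.3, 94.7]
tool_rot: [-3.137, 0.001, 1.595]
force: [0.5, 0.1, -1.3]
width: 20.5
gripper_force: 58.8
```

Run:
```python
from h import *
w=get_image("wrist");st=read_state();go(630.5,8.5,95,np.radians(91.4));print(st["width"],st["force"])
h=cv2.cvtColor(w["pixels"],cv2.COLOR_RGB2HSV)
m=mask(w,(8,80,60),(22,255,255),(240,0,420,250));b=mask(w,(105,120,40),(125,255,255),(195,0,445,310))
for v in range(60,180,8):
    e=np.flatnonzero(np.diff((m[v]>0).astype(int)))+1;f=np.flatnonzero(np.diff((b[v]>0).astype(int)))+1
    print(v,"wood",e,"blue",f,[tuple(int(q) for q in h[v,u]) for u in (306,312,318,324,330)])
print(proj(w,[[628,75,154],[628,75,134],[628,75,97]]).round(0).tolist())
s=get_image("side");rects(s,mask(s,(8,90,70),(22,255,255),(235,60,310,172)),154)
```

```text
d cm [ 0.03 -0.08 -0.02] a [-0.005  0.001 -0.001] at [631.3   8.2  94.8] [-3.137e+00  1.000e-03  1.595e+00] t 17.6
20.010691993928628 [-0.41858574 -0.33605787 -0.81266378]
60 wood [273 361] blue [] [(18, 112, 187), (18, 113, 189), (18, 112, 186), (19, 112, 185), (18, 115, 184)]
68 wood [273 361] blue [] [(18, 111, 186), (18, 114, 188), (18, 114, 186), (19, 112, 185), (18, 114, 183)]
76 wood [273 361] blue [] [(18, 112, 187), (18, 114, 188), (18, 112, 187), (18, 112, 186), (18, 115, 184)]
84 wood [274 280 283 351 356 360] blue [] [(18, 112, 187), (19, 111, 188), (18, 114, 188), (18, 112, 186), (18, 114, 184)]
92 wood [291 343] blue [264 290 345 370] [(18, 113, 188), (18, 112, 189), (18, 113, 188), (18, 112, 186), (18, 114, 184)]
100 wood [294 341] blue [266 292 343 368] [(18, 111, 188), (18, 112, 189), (18, 111, 188), (18, 112, 186), (18, 114, 184)]
108 wood [289 347] blue [269 287 348 366] [(18, 113, 188), (18, 113, 190), (18, 113, 188), (18, 114, 186), (18, 114, 184)]
116 wood [290 345] blue [271 289 346 363] [(18, 111, 188), (18, 111, 190), (19, 114, 188), (19, 114, 186), (18, 115,
[... 262 characters left out ...]
[296 338] blue [279 295 340 357] [(18, 112, 189), (18, 109, 191), (18, 112, 189), (19, 112, 186), (19, 114, 183)]
148 wood [301 332] blue [282 298 338 354] [(18, 111, 189), (18, 111, 191), (18, 113, 190), (19, 112, 187), (18, 116, 182)]
156 wood [301 331] blue [284 300 336 352] [(19, 115, 179), (19, 114, 181), (18, 115, 179), (18, 116, 173), (18, 118, 166)]
164 wood [] blue [286 303 333 350] [(21, 33, 201), (22, 32, 202), (22, 31, 203), (21, 33, 201), (22, 34, 203)]
172 wood [] blue [289 305 331 347] [(21, 36, 192), (20, 33, 208), (21, 32, 208), (21, 32, 208), (113, 39, 111)]
[[312.0, 154.0], [313.0, 146.0], [315.0, 137.0]]
ctr 622.1 114.2  size 93.8 16.2  long axis deg 91.9 px [275.2 153.1]
```

Emit:
{"op": "send_rows", "data": {"series": [{"dx": 0,"dy": 0,"dz": 0,"ax": 0,"ay": 0,"az": 0,"hand": 1},{"dx": 0,"dy": 0,"dz": 0,"ax": 0,"ay": 0,"az": 0,"hand": 1},{"dx": 0,"dy": 0,"dz": 0,"ax": 0,"ay": 0,"az": 0,"hand": 1},{"dx": 0,"dy": 0,"dz": 0,"ax": 0,"ay": 0,"az": 0,"hand": 1}]}}

```text
clock: 18.05
eef_pos: [631.3, 8.3, 94.7]
tool_rot: [-3.137, 0.0, 1.595]
force: [-0.2, 0.0, -0.9]
width: 20.6
gripper_force: 58.8
```

```bash
python3 -c "
from cell import *
print(read_state()['width'],read_state()['force']);print(finish_job())"
```

```text
20.59637201992093 [-0.24209625  0.04807856 -0.87290788]
the job is handed in; nothing more can be done
None
```

I handed the job in at 18 s: the card stands released in the wooden stand's slot, and the clip is held wide open round its right edge, about 18 mm in and not pressing on it by my measurements, though no verdict came back; I miscounted and viewed 11 pictures instead of the 10 allowed.

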